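# Turn the used beaker over, rinse it and stand it to dry

## Robot

A 7-joint arm with a two-finger parallel gripper is mounted at the origin on a cart in front of the work surface, level with it; the furniture and walls round the work are solid. World frame = base frame: x ahead of the robot, y to its left, z up, the work surface at z = 0. Lengths are in m, angles in rad, forces in N, time in s.
With the tool pointing down it reaches from about 0.4 to 0.85 m from the base axis. Payload 4.5 kg.
Tool frame: the origin (TCP) lies at the very end of the fingers, on their centre line; the grasp point (between the pads) lies 19 mm behind it (r.grip_depth is the z of the grasp point in the tool frame, in m); z points along the fingers, y is the line along which they close (so a half turn about z gives the same grasp; the last joint's range is limited). The gripper opens to 88 mm and grips with 3 to 60 N. Pads are 18 mm wide; open, the fingers measure 123 mm over their backs; the gripper's body (75 mm by 187 mm) begins 45 mm behind the grasp point.
Start: joints at [-1.299, 0.689, -0.195, 1.565, 0.157, 0.902, -0.215], TCP at [0.147, 0.607, 0.239] pointing down, gripper open.
Joint ranges: [-3.01, 3.01], [-0.46, 2.08], [-1.47, 1.51], [0.13, 2.56], [-1, 4.14], [0.04, 2.09], [-2.66, 2.66]. Speed limits (rad/s): [2.57, 2.57, 3.14, 3.14, 3.14, 3.14, 3.14].

## Interface

Orientations are given as a unit quaternion [x, y, z, w].
In Python, from plant import r gives the robot as it stands.
- The arm moves only by the shell command python3 steer.py 'ROWS' [FORCE]. ROWS is a JSON list of rows, 1 to 10 of them, each of 7 numbers: the opening from 0.0 (shut) to 1.0 (fully open), then dx, dy, dz in normalised numbers (1 is 0.4 m), then a rotation vector rx, ry, rz in a scale on which 1.0 is pi rad; each row is the pose to reach, as a shift and turn from the pose commanded when the command began, along the tool's axes at that moment; what a row does not reach only later rows make up. A row lasts 1/10 s, in which the tool goes at most 0.05 m and 0.15 rad, less where a joint would pass 70% of its speed; a pose out of reach is approached as far as the arm can. The fingers move at their own pace and stop on an object; FORCE is the grip in N (left out, the last holds). Time passes only in rows, so rows that do not move let the fingers close. It prints the time, the measured TCP pose, the force, the opening and the grip force at its end. Input that does not fit is refused with a message, and nothing moves.
- r.get_state(): the state, without advancing time (a new reading comes with each control period).
- r.snapshot(name): name is "side" or "top"; returns the picture (480x640x3 uint8, red, green, blue); there is no depth.
- r.camera_params(name): a dict with "fx", "fy", "cx", "cy" (pixels), "k1" (the pictures are not rectified: a ray, as slopes to the right and down, at radius r is drawn at 1 + k1 r^2 times it, then the intrinsics apply), "rvec" (rotation vector, rad) and "tvec" (3), from world to camera coordinates, as OpenCV has them. Camera axes: x right, y down, z forward; pixel columns grow to the right and rows downward; lengths in m; the calibration is good to about 2 mm. A picture is of the moment at which its call begins. camera_params takes no time and is no camera call.
- r.finish_job(): hands the job in; it is judged then, once.
The state is a dict: "clock": time; "q": joint angles; "qd": joint speeds; "joint_torque": joint torques, N m; "tool_pos": TCP position; "eef_rot": TCP orientation; "contact_force": force on the tool from outside, world axes, zero at the start; "moment": the same for the moment, N m; "opening": opening from 0.0 (shut) to 1.0 (fully open); "finger_force": force on a finger pad.
Only numpy, scipy, OpenCV 4.12 (cv2) and the standard library are available. Lean on these libraries where they do the work, as an engineer would, in place of code of your own. Each camera call takes 0.05 s, during which the arm holds its last target. There are 200 camera calls.

## Task

The steel beaker that stands upright on the worktop is used. Turn it upside down, press it mouth down over the star of the jug rinser until the star is fully down and keep it down for at least a second; then set it down, without dropping it, upside down on the ribbed drying mat, fully on the mat and not touching the two clean beakers, and let go. Leave the clean beakers standing where they are.

Things in the scene. Friction and masses are not known exactly. Their poses are not given: they have to be found in the camera images.
- beaker: Used steel beaker, 70 mm tall, round, 50 mm across at the closed foot widening to 56 mm at the open mouth, wall 2.5 mm, about 0.12 kg. Starts upright on bare worktop between rinser and mat. Origin under the centre of its foot, +z along its axis from foot to mouth (down when upside down). One grasp cannot turn it right over: lay it on its side half way, then take a new hold.
- beaker_mouth (a point): Centre of the used beaker's mouth, in the plane of its rim, 70 mm along +z from the origin of its body.
- mat: Grey-green silicone drying mat, 300 mm along its x, 260 mm along its y, fixed. Origin at the centre of its underside, z up. Ribs 6 mm wide run along y, tops 8 mm above the worktop, centres at x = 0, +-24, ... +-120 mm; a beaker laid along y over a gap (x = +-12, +-36, ... mm) does not roll. Two clean beakers stand on its +x half, away from the robot; the -x half is free.
- rinser: Counter-top jug rinser: square steel case 170 x 170 mm with a drip grille, 36 mm high at its lip, fixed to the worktop; origin at the centre of its underside, z up. In the middle of it the black spray star stands on a spring.
- star_top (a point): Centre of the star, on the upper side of its six flat arms, 51 mm above the worktop when up. The arms reach 44 mm from the centre, so a beaker's rim (28 mm radius) rests on them; a spray hub 28 mm across rises 8 mm above the arms and goes inside the mouth.
- star (a joint): How far the star is pressed down, in m: 0 up, 0.009 fully down on its stop. The spring takes 4 N to start and 8.5 N when fully down; the beaker's own weight does not press it. It returns by itself.
- clean_1: A clean beaker, the same as the used one, standing loose upside down on the +x half of the mat: origin at the centre of its foot, which is on top, 78 mm above the worktop; +z points down.
- clean_1_mouth (a point): Centre of that clean beaker's mouth, which rests on the ribs.
- clean_2: A clean beaker, the same as the used one, standing loose upside down on the +x half of the mat: origin at the centre of its foot, which is on top, 78 mm above the worktop; +z points down.
- clean_2_mouth (a point): Centre of that clean beaker's mouth, which rests on the ribs.

How it is judged:
By the outcome, as a careful person would: the job done as asked, in the order asked, and still so for the second after the job is handed in, with the robot touching nothing.
It also fails if it takes over 67 s, if anything falls off the work surface, if the arm or the gripper's body presses on something with over 40 N, if the wrist force passes 120 N, or if a joint passes its speed limit or range.

## Working session

There is one attempt and no reset: what is moved stays moved. The work goes in short steps, Python scripts to look and compute and a shell command to move; the robot and the scene stay as the last step left them, time stands still between calls to the robot, and variables do not carry over. Pictures are saved under pics/ and viewed, at most 10 in all, crops included, and the job is handed in when it is done.

```bash
ls; mkdir -p pics; python3 - <<'E'
from plant import r
import cv2
for n in ("side","top"):
    cv2.imwrite(f"pics/{n}0.png", r.snapshot(n)[:,:,::-1]); print(n, r.camera_params(n))
print(r.get_state(), r.grip_depth)
E
```

```text
pics
plant.py
steer.py
side {'fx': 585.0629846403056, 'fy': 585.0629846403056, 'cx': 307.29707685178386, 'cy': 243.17504818638835, 'k1': -0.07245070938428534, 'rvec': array([ 0.16297199, -2.83585704,  1.25335442]), 'tvec': array([0.54758808, 0.10216513, 1.28386108])}
top {'fx': 585.6320308514111, 'fy': 585.6320308514111, 'cx': 323.3228289991505, 'cy': 233.5068906110301, 'k1': 0.03306389549600668, 'rvec': array([ 2.10074647, -2.16065302,  0.17714805]), 'tvec': array([0.02829456, 0.58074602, 1.34776455])}
{'clock': 0.1, 'q': array([-1.29919817,  0.68986289, -0.19455557,  1.56624246,  0.15729646,
        0.90248982, -0.21508712]), 'qd': array([-1.88254144e-05, -1.49668059e-03,  6.35186813e-04, -1.91348905e-03,
       -1.28541723e-03,  3.65065300e-05, -5.68127281e-04]), 'joint_torque': array([-2.33376413e-03, -5.28507221e+01, -1.27089500e+00, -1.53841031e+01,
       -5.24212781e-02,  1.99720605e-03,  3.91598212e-05]), 'tool_pos': array([0.1471164 , 0.6068578 , 0.23801371]), 'eef_rot': array([ 1.18562158e-01,  9.92946306e-01, -8.03628536e-04, -4.80542000e-05]), 'contact_force': array([-0.35567572, -0.23090734,  0.58054071]), 'moment': array([0.02282524, 0.01130727, 0.02792574]), 'finger_force': 0.0, 'opening': 1.00077441160645} -0.0187
```

View pics/side0.png

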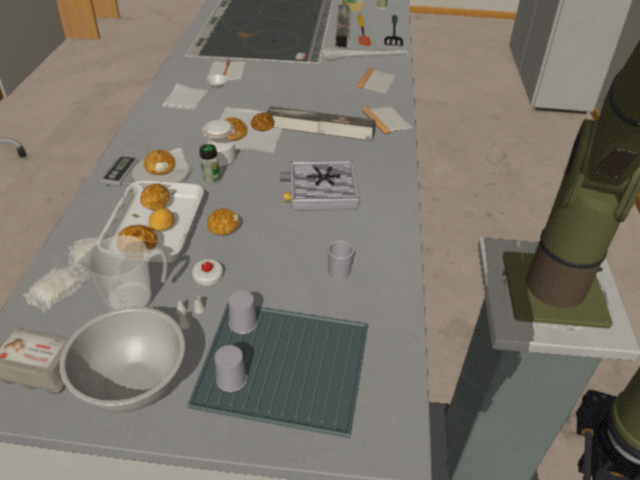

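View pics/top0.png

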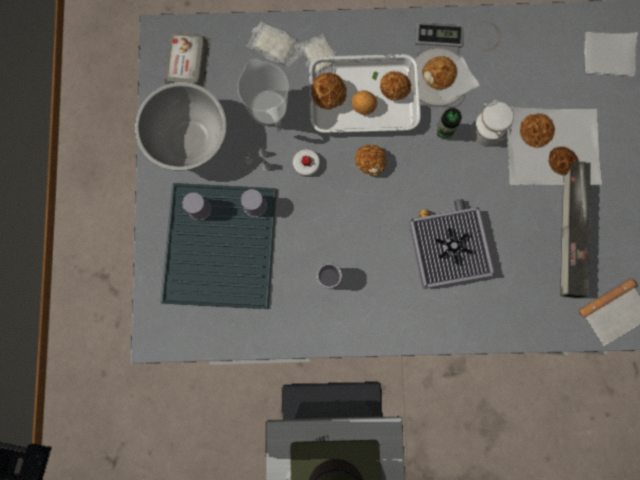

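Side view: used beaker at about (340,258) with its mouth at (341,247), star at (323,176), mat centre near (285,365), clean beakers at (242,312) and (230,368). Top view: beaker mouth at (329,275), star at (454,246), mat corners about (173,184), (278,188), (269,307), (163,303), clean feet at (194,203) and (252,200).

```bash
cat > h.py <<'E'
import cv2, numpy as np
from scipy.spatial.transform import Rotation as R
from plant import r
P={n:r.camera_params(n) for n in ("side","top")}
def KD(p): return np.array([[p["fx"],0,p["cx"]],[0,p["fy"],p["cy"]],[0,0,1]]), np.array([p["k1"],0,0,0,0.])
def ray(n,uv):
    p=P[n]; K,D=KD(p); x=cv2.undistortPoints(np.array(uv,float).reshape(-1,1,2),K,D).reshape(-1,2)
    M=cv2.Rodrigues(p["rvec"])[0]; d=np.c_[x,np.ones(len(x))]@M
    return -M.T@p["tvec"], d/np.linalg.norm(d,axis=1)[:,None]
def plane(n,uv,z):
    o,d=ray(n,uv); return o+d*((z-o[2])/d[:,2])[:,None]
def tri(us,ut):
    o1,d1=ray("side",us); o2,d2=ray("top",ut); d1,d2=d1[0],d2[0]
    s=np.linalg.lstsq(np.c_[d1,-d2],o2-o1,rcond=None)[0]
    a,b=o1+s[0]*d1,o2+s[1]*d2; return (a+b)/2, np.linalg.norm(a-b)
def proj(n,X):
    p=P[n]; K,D=KD(p); return cv2.projectPoints(np.array(X,float).reshape(-1,1,3),p["rvec"],p["tvec"],K,D)[0].reshape(-1,2)
E
python3 - <<'E'
import cv2,numpy as np
s=cv2.imread("pics/side0.png");t=cv2.imread("pics/top0.png")
def c(im,x,y,w,h,k): return cv2.resize(im[y:y+h,x:x+w],(w*k,h*k),interpolation=cv2.INTER_CUBIC)
a=np.hstack([c(s,310,230,65,55,6),c(t,300,250,65,55,6)])
b=np.hstack([c(s,280,155,130,90,3),c(t,400,195,130,90,3)])
cv2.imwrite("pics/c0.png",np.vstack([a,b]))
for n,im,pts in (("s",s,[(340,262),(341,247),(370,300),(280,360),(242,318),(242,296),(325,177)]),("t",t,[(329,277),(322,270),(380,300),(220,250),(194,200),(252,200),(454,246)])):
    hsv=cv2.cvtColor(im,cv2.COLOR_BGR2HSV)
    print(n,[(p,hsv[p[1],p[0]].tolist()) for p in pts])
E
```

```text
s [((340, 262), [0, 9, 140]), ((341, 247), [0, 12, 150]), ((370, 300), [13, 13, 135]), ((280, 360), [85, 34, 82]), ((242, 318), [171, 12, 143]), ((242, 296), [0, 12, 147]), ((325, 177), [15, 14, 36])]
t [((329, 277), [135, 13, 77]), ((322, 270), [140, 14, 53]), ((380, 300), [60, 2, 120]), ((220, 250), [90, 33, 70]), ((194, 200), [144, 10, 132]), ((252, 200), [143, 8, 135]), ((454, 246), [143, 8, 127])]
```

View pics/c0.png

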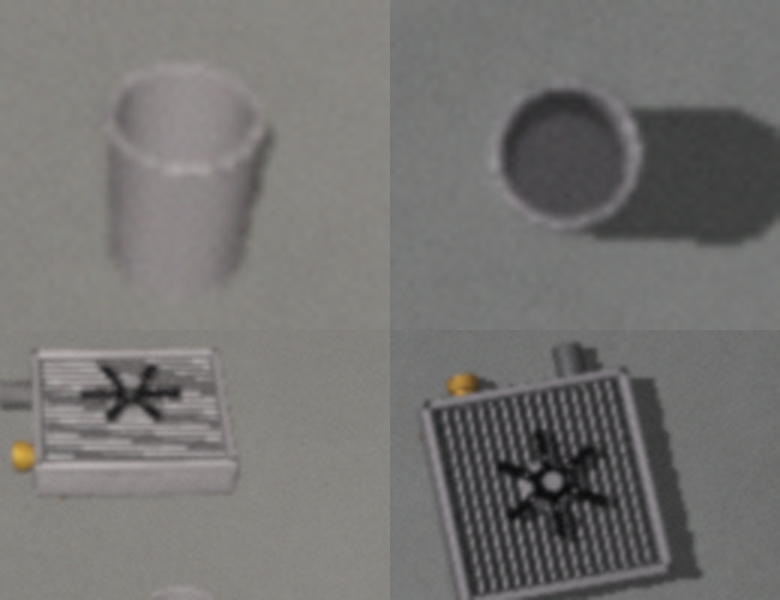

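Crop shows the used beaker's rim centred near side (341,249.7) and top (329.8,275.5), and the star at side (323.7,176) and top (453.7,245.7). Now measuring by masks.

```bash
python3 - <<'E'
from h import *
im={n:cv2.imread(f"pics/{n}0.png") for n in ("side","top")}
lab={n:cv2.cvtColor(cv2.GaussianBlur(im[n],(3,3),0),cv2.COLOR_BGR2LAB).astype(int) for n in im}
hsv={n:cv2.cvtColor(cv2.GaussianBlur(im[n],(3,3),0),cv2.COLOR_BGR2HSV) for n in im}
def big(m,win,k=0):
    x0,y0,x1,y1=win; z=np.zeros(m.shape,np.uint8); z[y0:y1,x0:x1]=m[y0:y1,x0:x1]*255
    cs=sorted(cv2.findContours(z,cv2.RETR_EXTERNAL,cv2.CHAIN_APPROX_NONE)[0],key=cv2.contourArea)
    return cs[-1]
np.set_printoptions(precision=4,suppress=True)
purple={n:(im[n][:,:,2].astype(int)+im[n][:,:,0]-2*im[n][:,:,1]) for n in im}
for n in im: print(n,"purple table/beaker",[ (np.mean(purple[n][y-2:y+3,x-2:x+3])) for x,y in ([(370,300),(340,262),(242,318)] if n=="side" else [(380,300),(329,277),(194,200)])])
pb={n:cv2.GaussianBlur(purple[n].astype(np.float32),(5,5),0) for n in im}
for n,w in (("side",(310,230,372,290)),("top",(305,255,352,300)),("side",(220,285,262,340)),("side",(208,340,250,395)),("top",(178,186,215,222)),("top",(236,184,268,218))):
    c=big(lab[n][:,:,1]>=131,w) if 0 else big(pb[n]>4,w)
    print(n,w,cv2.boundingRect(c),cv2.contourArea(c),cv2.fitEllipse(c))
st={}
for n,w in (("side",(300,160,350,195)),("top",(430,220,480,270))):
    m=im[n].max(2)<(60 if n=="side" else 45)
    c=big(cv2.morphologyEx(m.astype(np.uint8),cv2.MORPH_CLOSE,np.ones((3,3))),w); h=cv2.convexHull(c)
    st[n]=np.array(cv2.fitEllipse(h)[0]); print(n,"star",cv2.boundingRect(c),cv2.fitEllipse(h))
print("star",tri(st["side"],st["top"]))
for n,w in (("side",(180,295,380,440)),("top",(150,175,290,320))):
    m=(hsv[n][:,:,1]>22)&(hsv[n][:,:,2]<115)&(hsv[n][:,:,0]>70)&(hsv[n][:,:,0]<110)
    c=big(cv2.morphologyEx(m.astype(np.uint8),cv2.MORPH_CLOSE,np.ones((5,5))),w)
    h=cv2.convexHull(c)
    q=cv2.approxPolyDP(h,8,True).reshape(-1,2); X=plane(n,q,0.005)
    print(n,"mat",q.tolist(),X[:,:2].tolist(),X.mean(0), np.linalg.norm(np.diff(X,axis=0),axis=1))
E
```

```text
side purple table/beaker [np.float64(254.4), np.float64(262.04), np.float64(263.36)]
top purple table/beaker [np.float64(-1.44), np.float64(4.8), np.float64(192.16)]
side (310, 230, 372, 290) (310, 230, 62, 60) 3599.0 ((340.5, 259.5), (69.67460632324219, 72.33759307861328), 90.0)
top (305, 255, 352, 300) (314, 264, 29, 26) 437.0 ((327.6364440917969, 276.59619140625), (22.051132202148438, 27.95749855041504), 73.24504852294922)
side (220, 285, 262, 340) (220, 285, 42, 51) 1426.0 ((239.6738739013672, 304.9346008300781), (40.1683235168457, 55.21832275390625), 179.75094604492188)
side (208, 340, 250, 395) (213, 344, 33, 50) 1200.5 ((229.2088623046875, 368.05401611328125), (30.371004104614258, 52.03306579589844), 176.0713653564453)
top (178, 186, 215, 222) (182, 192, 23, 23) 353.0 ((192.74591064453125, 203.06866455078125), (20.413774490356445, 22.267900466918945), 110.17395782470703)
top (236, 184, 268, 218) (241, 189, 22, 25) 343.5 ((251.378662109375, 200.3073272705078), (20.43470001220703, 22.202585220336914), 11.452571868896484)
side star (308, 167, 32, 18) ((323.4869689941406, 175.49986267089844), (18.538463592529297, 31.09534454345703), 87.10025787353516)
top star (436, 228, 40, 37) ((455.5984802246094, 245.92820739746094), (34.94963836669922, 41.19145584106445), 116.8045883178711)
star (array([ 0.543 , -0.3019,  0.0435]), np.float64(0.0006338132701773975))
side mat [[227, 308], [366, 325], [349, 435], [188, 406]] [[0.7053505362309131, 0.14235391587932777], [0.412610046799893, 0.15396120833999127], [0.4323747364485083, 0.40664183275911747], [0.7264915966802239, 0.38325758418358236]] [0.5692 0.2716 0.005 ] [0.293  0.2535 0.295 ]
top mat [[174, 184], [275, 189], [267, 307], [162, 302]] [[0.7250241961174532, 0.38133859225530586], [0.7050598455122408, 0.12947985540182586], [0.41315386751316624, 0.15270781143025391], [0.4325560467859421, 0.4055819932253112]] [0.5689 0.2673 0.005 ] [0.2526 0.2928 0.2536]
```

```bash
python3 - <<'E'
from h import *
np.set_printoptions(precision=4,suppress=True)
im={n:cv2.imread(f"pics/{n}0.png") for n in ("side","top")}
f={n:im[n].astype(np.float32) for n in im}
pb={n:cv2.GaussianBlur(f[n][:,:,2]+f[n][:,:,0]-2*f[n][:,:,1],(3,3),0)/2 for n in im}
def big(m,win):
    x0,y0,x1,y1=win; z=np.zeros(m.shape,np.uint8); z[y0:y1,x0:x1]=m[y0:y1,x0:x1]*255
    z=cv2.morphologyEx(z,cv2.MORPH_OPEN,np.ones((2,2))); z=cv2.morphologyEx(z,cv2.MORPH_CLOSE,np.ones((3,3)))
    return max(cv2.findContours(z,cv2.RETR_EXTERNAL,cv2.CHAIN_APPROX_NONE)[0],key=cv2.contourArea)
E={}
for k,n,w in (("u","side",(310,230,372,290)),("u","top",(305,255,352,300)),("c1","side",(220,285,266,340)),("c2","side",(205,340,252,398)),("c2","top",(178,186,215,222)),("c1","top",(236,184,268,218))):
    c=big(pb[n]>2,w); h=cv2.convexHull(c).reshape(-1,2)
    b=cv2.boundingRect(c)
    top=h[h[:,1]<b[1]+(11 if k=="u" else 9)]
    print(k,n,b,cv2.contourArea(c),cv2.fitEllipse(c)); E[k,n]=c
for n,w,t in (("side",(300,160,350,195),45),("top",(430,220,480,270),28)):
    m=cv2.resize(im[n],None,fx=4,fy=4,interpolation=cv2.INTER_CUBIC).max(2)<t
    c=big(m,[4*v for v in w]); (x,y),e,a=cv2.fitEllipse(cv2.convexHull(c)); mm=cv2.moments(c)
    print(n,"star",cv2.contourArea(c)/16,x/4,y/4,np.array(e)/4,a,mm["m10"]/mm["m00"]/4,mm["m01"]/mm["m00"]/4)
c=big(cv2.morphologyEx((pb["top"]>2).astype(np.uint8),cv2.MORPH_CLOSE,np.ones((7,7))),(405,200,500,295))
bx=cv2.minAreaRect(c); q=cv2.boxPoints(bx); X=plane("top",q,.036); print("rinser",bx,X.tolist(),X.mean(0))
for n,uv in (("side",(323.6,175.8)),("top",(453.7,245.7))): print(n,plane(n,[uv],.055))
print(tri((323.6,175.8),(453.7,245.7)), tri((341.2,249.6),(329.8,275.5)))
E
```

```text
u side (329, 242, 25, 38) 715.0 ((340.6792297363281, 259.3252258300781), (23.6951847076416, 39.89970779418945), 3.330594062805176)
u top (319, 264, 24, 25) 370.0 ((330.1151123046875, 276.9710388183594), (22.3583984375, 23.118507385253906), 80.11779022216797)
c1 side (230, 292, 27, 42) 883.5 ((242.6820526123047, 312.3179931640625), (26.1688289642334, 44.33406066894531), 177.01751708984375)
c2 side (217, 347, 30, 45) 1020.5 ((230.82395935058594, 369.4222106933594), (28.514841079711914, 46.66611099243164), 173.45953369140625)
c2 top (184, 194, 22, 21) 315.0 ((194.3394775390625, 204.15745544433594), (19.577775955200195, 20.771268844604492), 110.76094818115234)
c1 top (243, 191, 21, 25) 327.0 ((252.41268920898438, 201.62698364257812), (19.365917205810547, 22.688615798950195), 7.628351211547852)
side star 20.4375 332.0563659667969 176.20089721679688 [ 7.1443 14.9692] 78.67214965820312 329.7926860346585 176.44839449541286
top star 38.09375 454.4039306640625 246.95697021484375 [11.0277 15.7045] 95.6631088256836 453.2570412906754 248.29710144927532
rinser ((451.8750915527344, 247.54568481445312), (72.88704681396484, 72.41668701171875), 78.05582427978516) [[0.6122974818629915, -0.19560646654159097, 0.03600000000000003], [0.6442218330614247, -0.36839852347219226, 0.03600000000000003], [0.470616371924674, -0.39131150450446817, 0.03600000000000003], [0.4396937248471476, -0.22213770726892576, 0.03600000000000003]] [ 0.5417 -0.2944  0.036 ]
side [[ 0.5412 -0.2845  0.055 ]]
top [[ 0.5424 -0.2949  0.055 ]]
(array([ 0.5428, -0.2968,  0.0463]), np.float64(0.001583305840253303)) (array([ 0.478 , -0.0003,  0.0668]), np.float64(0.001592032957686574))
```

```bash
cat > d.py <<'E'
# usage: d.py gx gy gz theta_deg [yaw_deg=-4.6]: shift+rotvec in tool axes to put grasp point there, approach=(sin th)*mat_y - cos th*z, closing along mat x
import sys; from h import *
np.set_printoptions(precision=4,suppress=True)
a=[float(v) for v in sys.argv[1:]]; yaw=np.radians(a[4] if len(a)>4 else -4.6); th=np.radians(a[3])
m=np.array([np.cos(yaw),np.sin(yaw),0]); n=np.array([-m[1],m[0],0]); z=np.sin(th)*n-np.cos(th)*np.array([0,0,1.])
T=np.c_[np.cross(m,z),m,z]; s=r.get_state(); R0=R.from_quat(s["eef_rot"])
tcp=np.array(a[:3])-r.grip_depth*z
print("shift",R0.inv().apply(tcp-s["tool_pos"]),"rot",(R0.inv()*R.from_matrix(T)).as_rotvec(),"q",s["q"])
g=s["tool_pos"]+r.grip_depth*R0.apply([0,0,1]); zz=R0.apply([0,0,1]); print("now grasp",g,"approach",zz,"close",R0.apply([0,1,0]),"F",s["contact_force"],"grip",s["finger_force"],s["opening"],s["clock"])
E
python3 d.py .46 .30 .24 0; python3 d.py .478 0 .24 0
```

```text
shift [-0.3763 -0.2245  0.0171] rot [-0.0013  0.0012  1.4134] q [-1.2992  0.6899 -0.1946  1.5662  0.1573  0.9025 -0.2151]
now grasp [0.1471 0.6069 0.2567] approach [-0.0003 -0.0016 -1.    ] close [ 0.2355  0.9719 -0.0016] F [-0.3557 -0.2309  0.5805] grip 0.0 1.00077441160645 0.1
shift [-0.4645 -0.5119  0.0176] rot [-0.0013  0.0012  1.4134] q [-1.2992  0.6899 -0.1946  1.5662  0.1573  0.9025 -0.2151]
now grasp [0.1471 0.6069 0.2567] approach [-0.0003 -0.0016 -1.    ] close [ 0.2355  0.9719 -0.0016] F [-0.3557 -0.2309  0.5805] grip 0.0 1.00077441160645 0.1
```

The manual's scale: shifts go in shares of 0.4 m and turns go in shares of pi rad. Converting my numbers, -0.37 m / 0.4 = -0.925, -0.22 m / 0.4 = -0.55, 1.41 rad / 3.1416 = 0.4488.

```bash
python3 steer.py '[[1, -0.925, -0.55, 0, 0, 0, 0.4488], [1, -0.925, -0.55, 0, 0, 0, 0.4488], [1, -0.925, -0.55, 0, 0, 0, 0.4488], [1, -0.925, -0.55, 0, 0, 0, 0.4488], [1, -0.925, -0.55, 0, 0, 0, 0.4488], [1, -0.925, -0.55, 0, 0, 0, 0.4488], [1, -0.925, -0.55, 0, 0, 0, 0.4488], [1, -0.925, -0.55, 0, 0, 0, 0.4488], [1, -0.925, -0.55, 0, 0, 0, 0.4488], [1, -0.925, -0.55, 0, 0, 0, 0.4488]]' 30; python3 d.py .478 0 .20 0;  python3 d.py .478 0 .20 -40
```

```text
clock: 1.1
tool_pos: [0.4591, 0.301, 0.2387]
eef_rot: [0.739, 0.674, -0.0, 0.002]
contact_force: [0.2, -0.2, -0.3]
opening: 0.998
finger_force: 0.0
shift [-0.2978  0.046   0.0584] rot [ 0.003   0.0029 -0.0106] q [-0.7725  0.5928  0.1737  1.8096 -0.136   0.7504 -0.6192]
now grasp [0.4591 0.301  0.2574] approach [ 0.0027 -0.0031 -1.    ] close [ 0.9959 -0.0908  0.003 ] F [ 0.1722 -0.2422 -0.3195] grip 0.0 0.9978442921829501 1.1
shift [-0.3099  0.0461  0.0541] rot [-0.0009 -0.6952 -0.0112] q [-0.7725  0.5928  0.1737  1.8096 -0.136   0.7504 -0.6192]
now grasp [0.4591 0.301  0.2574] approach [ 0.0027 -0.0031 -1.    ] close [ 0.9959 -0.0908  0.003 ] F [ 0.1722 -0.2422 -0.3195] grip 0.0 0.9978442921829501 1.1
```

To row units: 1 rad / 3.1416 = 0.3183.

```bash
python3 steer.py '[[1, 0, 0, 0, 0, 0.3183, 0], [1, 0, 0, 0, 0, 0.3183, 0], [1, 0, 0, 0, 0, 0.3183, 0], [1, 0, 0, 0, 0, 0.3183, 0], [1, 0, 0, 0, 0, 0.3183, 0], [1, 0, 0, 0, 0, 0.3183, 0], [1, 0, 0, 0, 0, 0.3183, 0], [1, 0, 0, 0, 0, 0.3183, 0]]'|head -2; python3 d.py .478 0 .2 0; python3 steer.py '[[1, 0, 0, 0, 0, -0.3183, 0], [1, 0, 0, 0, 0, -0.3183, 0], [1, 0, 0, 0, 0, -0.3183, 0], [1, 0, 0, 0, 0, -0.3183, 0], [1, 0, 0, 0, 0, -0.3183, 0], [1, 0, 0, 0, 0, -0.3183, 0], [1, 0, 0, 0, 0, -0.3183, 0]]'|head -2;python3 steer.py '[[1, 0, 0, 0, 0, -0.3183, 0], [1, 0, 0, 0, 0, -0.3183, 0], [1, 0, 0, 0, 0, -0.3183, 0], [1, 0, 0, 0, 0, -0.3183, 0], [1, 0, 0, 0, 0, -0.3183, 0], [1, 0, 0, 0, 0, -0.3183, 0], [1, 0, 0, 0, 0, -0.3183, 0]]'|head -2; python3 d.py .478 0 .2 0;
```

```text
clock: 1.9
tool_pos: [0.4628, 0.302, 0.245]
shift [-0.2216  0.0336 -0.2127] rot [-0.0186 -0.9728  0.015 ] q [ 0.4651  0.9995 -1.1538  2.169  -0.993   0.0449  0.6863]
now grasp [0.462  0.2866 0.2556] approach [ 0.0438  0.8254 -0.5628] close [ 0.9982 -0.0592 -0.0091] F [ 0.2815  1.1893 -0.8446] grip 0.0 1.0009200403304233 1.9
clock: 2.6
tool_pos: [0.4637, 0.3005, 0.2445]
clock: 3.3
tool_pos: [0.4619, 0.3039, 0.2415]
shift [-0.1421  0.0336  0.2737] rot [-0.0066  0.8979  0.0334] q [-1.1665  1.0506  0.5726  1.2939  0.1221  1.5564 -0.7671]
now grasp [0.463  0.3185 0.2532] approach [-0.0544 -0.7801 -0.6233] close [ 0.9984 -0.0539 -0.0197] F [ 0.8651 -0.2707 -0.7856] grip 0.0 0.9961794881659469 3.3
```

```bash
python3 d.py .486 .095 .11 -62
```

```text
shift [-0.0304  0.0376  0.262 ] rot [ 0.0112 -0.1841  0.031 ] q [-1.1665  1.0506  0.5726  1.2939  0.1221  1.5564 -0.7671]
now grasp [0.463  0.3185 0.2532] approach [-0.0544 -0.7801 -0.6233] close [ 0.9984 -0.0539 -0.0197] F [ 0.8651 -0.2707 -0.7856] grip 0.0 0.9961794881659469 3.3
```

To row units: 0.26 m / 0.4 = 0.65, 0.04 m / 0.4 = 0.1, -0.18 rad / 3.1416 = -0.0573.

```bash
python3 steer.py '[[1, -0.075, 0.1, 0.65, 0.0032, -0.0573, 0.0095], [1, -0.075, 0.1, 0.65, 0.0032, -0.0573, 0.0095], [1, -0.075, 0.1, 0.65, 0.0032, -0.0573, 0.0095], [1, -0.075, 0.1, 0.65, 0.0032, -0.0573, 0.0095], [1, -0.075, 0.1, 0.65, 0.0032, -0.0573, 0.0095], [1, -0.075, 0.1, 0.65, 0.0032, -0.0573, 0.0095], [1, -0.075, 0.1, 0.65, 0.0032, -0.0573, 0.0095], [1, -0.075, 0.1, 0.65, 0.0032, -0.0573, 0.0095]]'; python3 d.py .478 0 .043 -62
```

```text
clock: 4.1
tool_pos: [0.4879, 0.0797, 0.1025]
eef_rot: [0.633, 0.582, -0.375, 0.346]
contact_force: [-0.4, -0.1, -0.5]
opening: 1.001
finger_force: 0.0
shift [ 0.0136 -0.0034  0.1176] rot [-0.0006 -0.0104 -0.0019] q [-1.0075  1.2534  0.6092  1.6829  0.2487  1.0429 -0.848 ]
now grasp [0.4892 0.0961 0.1114] approach [-0.071  -0.8751 -0.4787] close [ 0.9967 -0.0816  0.0014] F [-0.382  -0.1305 -0.4969] grip 0.0 1.0005890534939974 4.1
```

To row units: 0.117 m / 0.4 = 0.2925, 0.08 m / 0.4 = 0.2, -0.01 rad / 3.1416 = -0.0032.

```bash
python3 steer.py '[[1, 0.035, -0.0075, 0.1, 0, 0, 0], [1, 0.035, -0.0075, 0.2, 0, 0, 0], [1, 0.035, -0.0075, 0.2925, 0, -0.0032, 0], [1, 0.035, -0.0075, 0.2925, 0, -0.0032, 0], [1, 0.035, -0.0075, 0.2925, 0, -0.0032, 0]]' | sed -n 1,4p; python3 d.py .478 0 .043 -62; python3 steer.py '[[0, 0, 0, 0, 0, 0, 0], [0, 0, 0, 0, 0, 0, 0], [0, 0, 0, 0, 0, 0, 0], [0, 0, 0, 0, 0, 0, 0], [0, 0, 0, 0, 0, 0, 0], [0, 0, 0, 0, 0, 0, 0], [0, 0, 0, 0, 0, 0, 0]]' 30;  python3 - <<'E'
from h import *
cv2.imwrite("pics/side1.png",r.snapshot("side")[180:330,240:480,::-1].repeat(3,0).repeat(3,1))
E
```

```text
clock: 4.6
tool_pos: [0.4777, -0.0153, 0.0344]
eef_rot: [0.631, 0.581, -0.378, 0.35]
contact_force: [0.2, 1.0, 0.0]
shift [-0.0004 -0.0009  0.0011] rot [ 0.0006 -0.0009 -0.0021] q [-0.9245  1.3786  0.6238  1.8206  0.2903  0.7639 -0.9061]
now grasp [0.479  0.0011 0.0432] approach [-0.0702 -0.8797 -0.4702] close [ 0.9967 -0.0807  0.0021] F [0.2195 0.9869 0.0237] grip 0.0 0.9992200610751033 4.6
clock: 5.3
tool_pos: [0.4773, -0.0166, 0.0349]
eef_rot: [0.631, 0.58, -0.378, 0.35]
contact_force: [1.1, 3.2, 2.6]
opening: 0.601
finger_force: 29.4
```

View pics/side1.png

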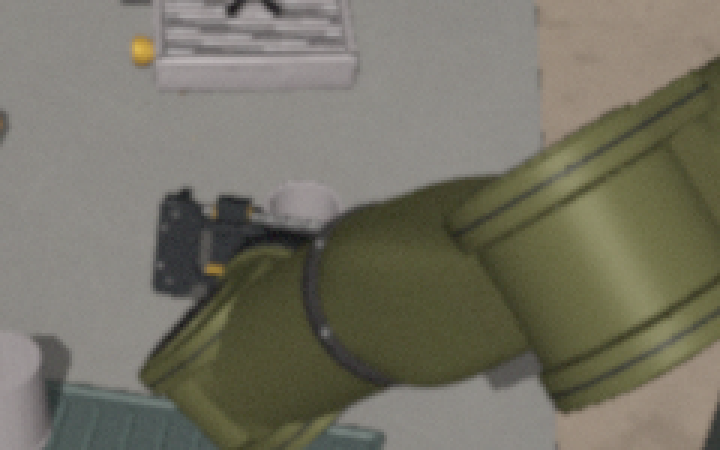

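Picture: the gripper holds the beaker at about crop (305,200), still upright. Lift next.

```bash
python3 d.py .478 .05 .18 -62
```

```text
shift [-0.097  -0.0044 -0.108 ] rot [-0.0004  0.0005 -0.0028] q [-0.9237  1.3787  0.6249  1.8223  0.2909  0.7629 -0.9063]
now grasp [ 0.4786 -0.0001  0.0437] approach [-0.0713 -0.8803 -0.4691] close [ 0.9966 -0.0819  0.0023] F [0.3298 1.7841 3.3105] grip 29.396846587483196 0.6033046652361618 5.35
```

To row units: -0.108 m / 0.4 = -0.27, -0.097 m / 0.4 = -0.2425.

```bash
python3 steer.py '[[0, -0.065, 0, -0.035, 0, 0, 0], [0, -0.15, 0, -0.1, 0, 0, 0], [0, -0.225, 0, -0.2, 0, 0, 0], [0, -0.2425, 0, -0.27, 0, 0, 0]]'|tail -2; python3 d.py .485 .274 .17 26
```

```text
opening: 0.6
finger_force: 29.7
shift [ 0.1355 -0.0165 -0.2103] rot [ 0.0024  1.5361 -0.0072] q [-0.9971  1.1401  0.6786  1.8024  0.3136  1.0027 -0.8005]
now grasp [0.482  0.0488 0.183 ] approach [-0.0738 -0.88   -0.4693] close [ 0.9963 -0.0857  0.004 ] F [ 1.1266 -0.422  -1.8581] grip 29.717016507497647 0.5996770395269669 5.75
```

To row units: -0.21 m / 0.4 = -0.525, -0.18 m / 0.4 = -0.45, 1.5 rad / 3.1416 = 0.4775.

```bash
python3 steer.py '[[0, 0.05, 0, -0.075, 0, 0.0477, 0], [0, 0.1, 0, -0.15, 0, 0.0955, 0], [0, 0.15, 0, -0.225, 0, 0.1432, 0], [0, 0.2, 0, -0.3, 0, 0.191, 0], [0, 0.25, -0.04, -0.375, 0, 0.2387, 0], [0, 0.3, -0.04, -0.45, 0, 0.2865, 0], [0, 0.3375, -0.04, -0.525, 0, 0.3342, 0], [0, 0.3375, -0.04, -0.525, 0, 0.382, 0], [0, 0.3375, -0.04, -0.525, 0, 0.4297, 0], [0, 0.3375, -0.04, -0.525, 0, 0.4775, 0]]'|tail -6;  python3 d.py .485 .274 .10 26
```

```text
clock: 6.75
tool_pos: [0.4843, 0.2811, 0.1488]
eef_rot: [0.723, 0.666, 0.137, -0.127]
contact_force: [-1.1, 0.9, -3.5]
opening: 0.6
finger_force: 29.9
shift [-0.023   0.0014  0.0614] rot [-0.0006  0.0788 -0.0016] q [-0.2003  0.7333 -0.3588  2.0273 -0.3712  0.2356 -0.177 ]
now grasp [0.4837 0.2743 0.1662] approach [ 0.0287  0.3651 -0.9305] close [ 0.9967 -0.0814 -0.0012] F [-1.0783  0.9406 -3.4746] grip 29.943060851246628 0.6003866291065334 6.75
```

To row units: 0.061 m / 0.4 = 0.1525, 0.03 m / 0.4 = 0.075, 0.08 rad / 3.1416 = 0.0255.

```bash
python3 steer.py '[[0, -0.025, 0, 0.075, 0, 0.0255, 0], [0, -0.0575, 0.0025, 0.1525, 0, 0.0255, 0], [0, -0.0575, 0.0025, 0.1525, 0, 0.0255, 0], [0, -0.0575, 0.0025, 0.1525, 0, 0.0255, 0]]'|tail -6;  python3 d.py .485 .274 .036 26;  python3 - <<'E'
from h import *
a=r.snapshot("side")[280:440,150:400,::-1].repeat(3,0).repeat(3,1)
cv2.imwrite("pics/side2.png",a)
E
```

```text
clock: 7.15
tool_pos: [0.4845, 0.281, 0.0809]
eef_rot: [0.718, 0.659, 0.162, -0.154]
contact_force: [0.0, -0.2, -0.7]
opening: 0.6
finger_force: 29.9
shift [-0.0258  0.0015  0.0561] rot [-0.005   0.0035 -0.0057] q [-0.0858  0.9002 -0.486   2.0734 -0.819   0.043   0.3657]
now grasp [0.4839 0.2729 0.0978] approach [ 0.0299  0.4342 -0.9003] close [ 0.9965 -0.0831 -0.0069] F [ 0.031  -0.1573 -0.6964] grip 29.92440645136412 0.5997637183317212 7.15
```

View pics/side2.png

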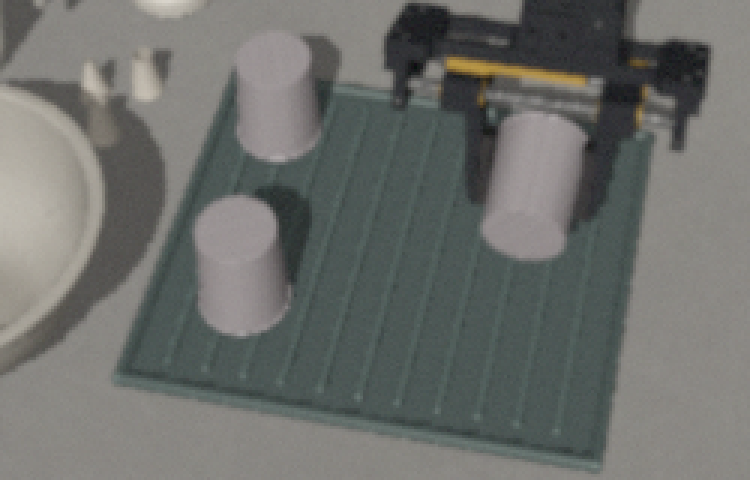

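The beaker is held on its side, foot at crop (525,235) toward +y, above the gaps on the free half. Lower gently.

To row units: 0.053 m / 0.4 = 0.1325, 0.048 m / 0.4 = 0.12.

```bash
python3 steer.py '[[0, -0.02, 0, 0.045, 0, 0, 0], [0, -0.04, 0.0025, 0.09, 0, 0, 0], [0, -0.055, 0.0025, 0.12, 0, 0, 0], [0, -0.0625, 0.0025, 0.1325, 0, 0, 0], [0, -0.0625, 0.0025, 0.1325, 0, 0, 0]]'|tail -6;  python3 d.py .485 .274 .034 26
```

```text
clock: 7.7
tool_pos: [0.4992, 0.2829, 0.0318]
eef_rot: [0.716, 0.663, 0.153, -0.159]
contact_force: [-0.5, -0.0, -1.4]
opening: 0.6
finger_force: 29.9
shift [-0.008  -0.0131  0.0128] rot [-0.0266  0.0099 -0.0027] q [-0.0956  1.0004 -0.4576  2.0105 -0.9989  0.0429  0.5939]
now grasp [0.4991 0.2749 0.0487] approach [ 0.0079  0.4301 -0.9028] close [ 0.9972 -0.0711 -0.0251] F [-0.4981 -0.0452 -1.3677] grip 29.925622730452233 0.6001420596955367 7.7
```

To row units: -0.045 m / 0.4 = -0.1125, 0.02 m / 0.4 = 0.05.

```bash
python3 steer.py '[[0, 0.05, 0, -0.1125, 0, 0, 0], [0, 0.05, 0, -0.1125, 0, 0, 0]]'|tail -6; python3 - <<'E'
from h import *
c=np.array([.569,.267]);m=np.array([.9968,-.0802]);n=np.array([.0802,.9968])
for uv in ((194.3,204.1),(252.4,201.6),(194.5,203.5)):
    X=plane("top",[uv],.078)[0]; d=X[:2]-c; print(X,d@m,d@n)
for mx,my in ((-60,-20),(-36,-20),(-60,0),(-36,0)): print(mx,my,c+mx/1e3*m+my/1e3*n)
E
python3 d.py .534 .25 .10 27
```

```text
clock: 7.9
tool_pos: [0.5019, 0.2833, 0.0854]
eef_rot: [0.715, 0.664, 0.156, -0.158]
contact_force: [1.1, -0.2, -1.0]
opening: 0.601
finger_force: 30.0
[0.65540788 0.31385865 0.078     ] 0.08237331396610585 0.05363861684950101
[0.65755681 0.17705149 0.078     ] 0.09548729988995718 -0.0825584220493282
[0.65684236 0.31340124 0.078     ] 0.08383988128711854 0.05329771247386173
-60 -20 [0.507588 0.251876]
-36 -20 [0.5315112 0.2499512]
-60 0 [0.509192 0.271812]
-36 0 [0.5331152 0.2698872]
shift [-0.0209  0.0345 -0.0084] rot [-0.0221  0.0246  0.0011] q [-0.1685  0.8775 -0.3306  2.0099 -0.9929  0.1901  0.5346]
now grasp [0.5017 0.2752 0.1023] approach [ 0.0127  0.4322 -0.9017] close [ 0.9974 -0.0695 -0.0193] F [ 1.1365 -0.227  -0.9903] grip 29.981076148751526 0.6014709175598356 7.9
```

To row units: -0.033 m / 0.4 = -0.0825, 0.031 m / 0.4 = 0.0775, -0.02 rad / 3.1416 = -0.0064.

```bash
python3 d.py .508 .257 .06 26|head -1; python3 steer.py '[[0, -0.075, 0.02, 0.075, -0.0064, 0.0032, 0], [0, -0.0825, 0.02, 0.0775, -0.0064, 0.0032, 0], [0, -0.0825, 0.02, 0.0775, -0.0064, 0.0032, 0]]'|tail -6;  python3 d.py .508 .257 .034 26
```

```text
shift [-0.034   0.0088  0.0303] rot [-0.0221  0.0071  0.0012] q [-0.1685  0.8775 -0.3306  2.0099 -0.9929  0.1901  0.5346]
clock: 8.2
tool_pos: [0.5079, 0.2635, 0.0398]
eef_rot: [0.717, 0.66, 0.162, -0.155]
contact_force: [-0.2, 0.2, -1.0]
opening: 0.601
finger_force: 30.0
shift [-0.0083  0.0009  0.021 ] rot [-0.0076  0.0017 -0.0045] q [-0.0476  0.9879 -0.4694  2.0205 -0.9993  0.0424  0.6253]
now grasp [0.5074 0.2554 0.0566] approach [ 0.0274  0.4361 -0.8995] close [ 0.9967 -0.0809 -0.0088] F [-0.2023  0.1709 -1.0075] grip 30.04486669770813 0.6009730378915429 8.2
```

```bash
python3 d.py .508 .257 .040 20|head -1
```

```text
shift [-0.0077  0.0008  0.0155] rot [-0.0079 -0.103  -0.0041] q [-0.0476  0.9879 -0.4694  2.0205 -0.9993  0.0424  0.6253]
```

To row units: 0.015 m / 0.4 = 0.0375, -0.008 m / 0.4 = -0.02, -0.1 rad / 3.1416 = -0.0318.

```bash
python3 steer.py '[[0, -0.02, 0.0025, 0.01, -0.0032, -0.0318, 0], [0, -0.02, 0.0025, 0.0375, -0.0032, -0.0318, 0], [0, -0.02, 0.0025, 0.0375, -0.0032, -0.0318, 0]]'|tail -6;  python3 d.py .508 .257 .034 20
```

```text
clock: 8.5
tool_pos: [0.508, 0.2682, 0.0247]
eef_rot: [0.722, 0.669, 0.131, -0.119]
contact_force: [-1.5, 0.3, -1.0]
opening: 0.604
finger_force: 30.0
shift [-0.0074  0.0009  0.0061] rot [ 0.0019 -0.0082  0.005 ] q [-0.1938  0.9736 -0.3257  2.0006 -0.9975  0.0634  0.5567]
now grasp [0.5074 0.2617 0.0422] approach [ 0.0299  0.3484 -0.9369] close [ 0.9971 -0.0762  0.0035] F [-1.4962  0.3437 -1.0256] grip 30.04875663823441 0.604013851905479 8.5
```

Now ease the grip and lower onto the ribs.

To row units: 0.005 m / 0.4 = 0.0125, 0.003 m / 0.4 = 0.0075.

```bash
python3 steer.py '[[0, -0.0025, 0, 0.0075, 0, 0, 0], [0, -0.005, 0, 0.0125, 0, 0, 0]]' 4|sed -n '1p;4,6p'; python3 steer.py '[[0, -0.0025, 0, 0.005, 0, 0, 0], [0, -0.0025, 0, 0.01, 0, 0, 0], [0, -0.0025, 0, 0.01, 0, 0, 0]]' 3|tail -6; python3 d.py .508 .257 .034 20|tail -1
```

```text
clock: 8.7
contact_force: [-1.9, -2.1, 1.1]
opening: 0.611
finger_force: 3.8
clock: 9.0
tool_pos: [0.5077, 0.2641, 0.0135]
eef_rot: [0.724, 0.667, 0.129, -0.12]
contact_force: [-3.0, -2.5, 0.7]
opening: 0.609
finger_force: 2.9
now grasp [0.5072 0.2576 0.0311] approach [ 0.0265  0.3454 -0.9381] close [ 0.9966 -0.0818 -0.002 ] F [-3.0164 -2.5272  0.7397] grip 2.868927850189138 0.6094227975168588 9.0
```

The manual's scale: shifts go in shares of 0.4 m and turns go in shares of pi rad. Converting my numbers, -0.2 m / 0.4 = -0.5, -0.16 m / 0.4 = -0.4.

```bash
python3 steer.py '[[0.7, 0, 0, 0, 0, 0, 0], [1, 0, 0, 0, 0, 0, 0], [1, 0, 0, 0, 0, 0, 0], [1, 0, 0, 0, 0, 0, 0]]'|sed -n '1p;4,6p'; python3 steer.py '[[1, 0, 0, -0.075, 0, 0, 0], [1, 0, 0, -0.175, 0, 0, 0], [1, 0, 0, -0.3, 0, 0, 0], [1, 0, 0, -0.4, 0, 0, 0], [1, 0, 0, -0.5, 0, 0, 0]]'|sed -n '1p;4,6p'; python3 d.py .52 .43 .14 -68;  python3 - <<'E'
from h import *
s=r.snapshot("side");t=r.snapshot("top")
cv2.imwrite("pics/side3f.png",s[:,:,::-1]);cv2.imwrite("pics/top3f.png",t[:,:,::-1])
a=np.hstack([s[290:440,170:380,::-1],t[175:325,150:290,::-1]]).repeat(2,0).repeat(2,1)
cv2.imwrite("pics/c3.png",a)
E
```

```text
clock: 9.4
contact_force: [0.4, -0.6, -0.3]
opening: 0.94
finger_force: 0.0
clock: 9.9
contact_force: [0.9, 0.9, 1.1]
opening: 1.002
finger_force: 0.0
shift [ 0.1799 -0.002   0.1417] rot [ 0.001  -1.5407 -0.0013] q [-0.3144  0.6172  0.0894  2.0024 -0.802   0.551   0.3735]
now grasp [0.5023 0.189  0.2211] approach [ 0.0293  0.3453 -0.938 ] close [ 0.9967 -0.0809  0.0013] F [0.8538 0.8713 1.0727] grip 0.0 1.0020293806080374 9.9
```

View pics/c3.png

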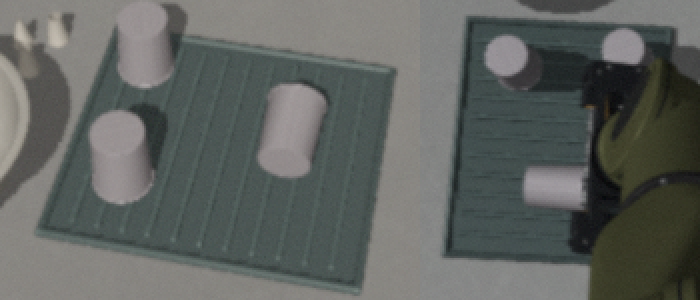

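Picture: the beaker lies along a gap, foot at side (312,370) toward +y, clean beakers untouched. Swing the hand to the foot side.

To row units: 0.18 m / 0.4 = 0.45, 0.15 m / 0.4 = 0.375, -0.45 rad / 3.1416 = -0.1432.

```bash
python3 steer.py '[[1, 0.075, 0, 0, 0, -0.0477, 0], [1, 0.15, 0, 0, 0, -0.0955, 0], [1, 0.225, 0, 0.05, 0, -0.1432, 0], [1, 0.3, 0, 0.125, 0, -0.191, 0], [1, 0.375, 0, 0.2, 0, -0.2387, 0], [1, 0.425, 0, 0.25, 0, -0.2865, 0], [1, 0.45, 0, 0.3, 0, -0.3342, 0], [1, 0.45, 0, 0.35, 0, -0.382, 0], [1, 0.45, 0, 0.35, 0, -0.4297, 0], [1, 0.45, 0, 0.35, 0, -0.4775, 0]]'|sed -n '1p;4,6p'; python3 - <<'E'
from h import *
np.set_printoptions(precision=4,suppress=True)
for uv in ((312.5,370.5),): print("foot",plane("side",[uv],.032))
t=r.snapshot("top"); s=r.snapshot("side")
cv2.imwrite("pics/top4f.png",t[:,:,::-1]); cv2.imwrite("pics/side4f.png",s[:,:,::-1])
for n,im,w in (("side",cv2.imread("pics/side3f.png"),(290,325,345,385)),("top",cv2.imread("pics/top4f.png"),(200,235,262,292))):
    hsv=cv2.cvtColor(im,cv2.COLOR_BGR2HSV); x0,y0,x1,y1=w
    z=np.zeros(im.shape[:2],np.uint8); f=im.astype(int); z[y0:y1,x0:x1]=(((f[:,:,2]+5>f[:,:,1])&(f.max(2)>85))*255)[y0:y1,x0:x1]
    c=max(cv2.findContours(z,cv2.RETR_EXTERNAL,cv2.CHAIN_APPROX_NONE)[0],key=cv2.contourArea)
    q=cv2.boxPoints(cv2.minAreaRect(c)); print(n,cv2.boundingRect(c),cv2.contourArea(c)); print(np.c_[q,plane(n,q,.045 if n=="top" else .033)])
E
python3 d.py .516 .37 .078 -68
```

```text
clock: 11.0
contact_force: [1.9, 0.3, 0.4]
opening: 1.002
finger_force: 0.0
foot [[0.5084 0.2976 0.032 ]]
side (298, 331, 36, 48) 1208.5
[[293.1702 373.6331   0.543    0.3094   0.033 ]
 [305.926  327.3934   0.532    0.1975   0.033 ]
 [335.3426 335.5083   0.4726   0.2111   0.033 ]
 [322.5868 381.7481   0.4875   0.3208   0.033 ]]
top (202, 258, 30, 22) 536.0
[[200.7793 276.6483   0.487    0.3043   0.045 ]
 [202.4828 256.2069   0.5356   0.3007   0.045 ]
 [231.9449 258.6621   0.5277   0.2307   0.045 ]
 [230.2414 279.1035   0.4791   0.2348   0.045 ]]
shift [0.0129 0.0017 0.0759] rot [-0.002  -0.1388  0.0117] q [-1.0896  1.5228  0.7705  0.5271 -0.0884  2.0115 -0.7332]
now grasp [0.5194 0.4281 0.1294] approach [-0.0723 -0.8634 -0.4992] close [ 0.997  -0.0769 -0.0114] F [-0.0465 -0.6861 -2.2374] grip 0.0 0.9944905577886682 11.1
```

To row units: 0.08 m / 0.4 = 0.2, 0.07 m / 0.4 = 0.175, -0.18 rad / 3.1416 = -0.0573.

```bash
python3 d.py .516 .37 .069 -70|head -1;  python3 steer.py '[[1, 0.0375, 0.005, 0.075, 0, -0.0318, 0.0032], [1, 0.0375, 0.005, 0.175, 0, -0.0573, 0.0032], [1, 0.0375, 0.005, 0.2, 0, -0.0573, 0.0032], [1, 0.0375, 0.005, 0.2, 0, -0.0573, 0.0032], [1, 0.0375, 0.005, 0.2, 0, -0.0573, 0.0032]]'|sed -n '1p;4,6p'; python3 d.py .508 .272 .033 -70
```

```text
shift [0.02   0.0017 0.0803] rot [-0.0018 -0.1737  0.0117] q [-1.0896  1.5228  0.7705  0.5271 -0.0884  2.0115 -0.7332]
clock: 11.6
contact_force: [-0.2, -0.0, 0.1]
opening: 0.998
finger_force: 0.0
shift [ 0.0168 -0.0039  0.1107] rot [-0.0018 -0.0077 -0.012 ] q [-1.1057  1.5989  0.8035  0.6677 -0.0277  1.9369 -0.7311]
now grasp [0.5198 0.3692 0.0876] approach [-0.0769 -0.9339 -0.3493] close [ 0.9962 -0.086   0.0107] F [-0.2284 -0.001   0.0554] grip 0.0 0.9984145763176564 11.6
```

To row units: 0.11 m / 0.4 = 0.275, 0.017 m / 0.4 = 0.0425, -0.01 rad / 3.1416 = -0.0032.

```bash
python3 steer.py '[[1, 0.0425, -0.01, 0.075, 0, 0, -0.0032], [1, 0.0425, -0.01, 0.15, 0, 0, -0.0032], [1, 0.0425, -0.01, 0.225, 0, 0, -0.0032], [1, 0.0425, -0.01, 0.275, 0, 0, -0.0032], [1, 0.0425, -0.01, 0.275, 0, 0, -0.0032], [1, 0.0425, -0.01, 0.275, 0, 0, -0.0032]]'|sed -n '1p;4,6p'; python3 d.py .508 .272 .033 -70
```

```text
clock: 12.2
contact_force: [-0.6, 0.8, 0.3]
opening: 0.999
finger_force: 0.0
shift [-0.001  -0.0001  0.0016] rot [-0.0001 -0.0073 -0.0017] q [-1.1402  1.59    0.7822  1.0488 -0.0297  1.585  -0.7379]
now grasp [0.5083 0.2737 0.0328] approach [-0.0752 -0.9342 -0.3488] close [ 0.9967 -0.0808  0.0015] F [-0.5758  0.8024  0.3321] grip 0.0 0.9987372617971545 12.2
```

Grip, then lift straight up.

To row units: -0.16 m / 0.4 = -0.4, -0.14 m / 0.4 = -0.35.

```bash
python3 steer.py '[[0, 0, 0, 0, 0, 0, 0], [0, 0, 0, 0, 0, 0, 0], [0, 0, 0, 0, 0, 0, 0], [0, 0, 0, 0, 0, 0, 0], [0, 0, 0, 0, 0, 0, 0], [0, 0, 0, 0, 0, 0, 0], [0, 0, 0, 0, 0, 0, 0]]' 35|sed -n '1p;4,6p'; python3 d.py .508 .272 .2 -70; python3 steer.py '[[0, -0.05, 0, -0.02, 0, 0, 0], [0, -0.15, 0, -0.055, 0, 0, 0], [0, -0.25, 0, -0.09, 0, 0, 0], [0, -0.35, 0, -0.125, 0, 0, 0], [0, -0.4, 0, -0.1425, 0, 0, 0]]'|sed -n '1p;4,6p';python3 d.py .52 .0 .2 22
```

```text
clock: 12.9
contact_force: [1.6, 0.5, 0.5]
opening: 0.597
finger_force: 34.7
shift [-0.1581  0.0003 -0.0582] rot [-0.0009 -0.0034 -0.0012] q [-1.14    1.5928  0.7825  1.051  -0.0291  1.5838 -0.738 ]
now grasp [0.5079 0.272  0.0316] approach [-0.0761 -0.9354 -0.3452] close [ 0.9967 -0.0814  0.0009] F [1.5725 0.4696 0.5172] grip 34.676795858249534 0.5969558065563519 12.9
clock: 13.4
contact_force: [0.2, 0.1, -1.1]
opening: 0.594
finger_force: 34.7
shift [-0.0698  0.0344  0.2341] rot [ 0.0022  1.6006 -0.0039] q [-1.1775  1.3539  0.8529  1.1819  0.0791  1.6399 -0.6144]
now grasp [0.5078 0.2703 0.2048] approach [-0.0764 -0.9348 -0.3469] close [ 0.9966 -0.0826  0.0032] F [ 0.1756  0.086  -1.0549] grip 34.705253212666776 0.5944176326120949 13.4
```

To row units: 0.234 m / 0.4 = 0.585, -0.07 m / 0.4 = -0.175, 0.45 rad / 3.1416 = 0.1432.

```bash
python3 steer.py '[[0, 0, 0, 0.05, 0, 0.0477, 0], [0, 0, 0, 0.1, 0, 0.0955, 0], [0, -0.025, 0.025, 0.175, 0, 0.1432, 0], [0, -0.05, 0.05, 0.25, 0, 0.191, 0], [0, -0.075, 0.075, 0.325, 0, 0.2387, 0], [0, -0.1, 0.085, 0.4, 0, 0.2865, 0], [0, -0.125, 0.085, 0.475, 0, 0.3342, 0], [0, -0.15, 0.085, 0.525, 0, 0.382, 0], [0, -0.175, 0.085, 0.575, 0, 0.4297, 0], [0, -0.175, 0.085, 0.585, 0, 0.4775, 0]]'|sed -n '1p;4,6p';python3 d.py .542 -.295 .18 22.4
```

```text
clock: 14.4
contact_force: [0.8, 0.7, -2.6]
opening: 0.597
finger_force: 34.7
shift [-0.2889  0.0483 -0.041 ] rot [-0.0027  0.1931 -0.005 ] q [-0.0201  0.6509  0.0688  1.9601 -0.4528  0.573   0.3372]
now grasp [0.5188 0.0028 0.1978] approach [ 0.0126  0.1962 -0.9805] close [ 0.9964 -0.0841 -0.004 ] F [ 0.8397  0.673  -2.5858] grip 34.66350656741952 0.5973355870807279 14.4
```

To row units: -0.289 m / 0.4 = -0.7225, -0.28 m / 0.4 = -0.7, 0.19 rad / 3.1416 = 0.0605.

```bash
python3 steer.py '[[0, -0.1, 0.025, -0.0125, 0, 0.0318, 0], [0, -0.225, 0.05, -0.025, 0, 0.0605, 0], [0, -0.35, 0.075, -0.05, 0, 0.0605, 0], [0, -0.475, 0.1, -0.075, 0, 0.0605, 0], [0, -0.6, 0.12, -0.1, 0, 0.0605, 0], [0, -0.7, 0.12, -0.1025, 0, 0.0605, 0], [0, -0.7225, 0.12, -0.1025, 0, 0.0605, 0], [0, -0.7225, 0.12, -0.1025, 0, 0.0605, 0]]'|sed -n '1p;4,6p';python3 d.py .542 -.295 .11 22.4; python3 - <<'E'
from h import *
s=r.snapshot("side");t=r.snapshot("top")
cv2.imwrite("pics/side5f.png",s[:,:,::-1]);cv2.imwrite("pics/top5f.png",t[:,:,::-1])
a=np.hstack([s[110:230,260:400,::-1],t[180:300,380:510,::-1]]).repeat(2,0).repeat(2,1)
cv2.imwrite("pics/c5.png",a)
E
```

```text
clock: 15.2
contact_force: [-0.6, 1.0, -1.1]
opening: 0.6
finger_force: 34.7
shift [-0.0251  0.0015  0.064 ] rot [-0.0051  0.0071 -0.0087] q [ 0.5908  0.8694 -0.0069  1.4976 -0.3884  1.0077  0.7455]
now grasp [ 0.5411 -0.2955  0.1788] approach [ 0.025   0.3737 -0.9272] close [ 0.9962 -0.0864 -0.008 ] F [-0.5981  1.0351 -1.0559] grip 34.66236519100448 0.5997538115145794 15.2
```

View pics/c5.png

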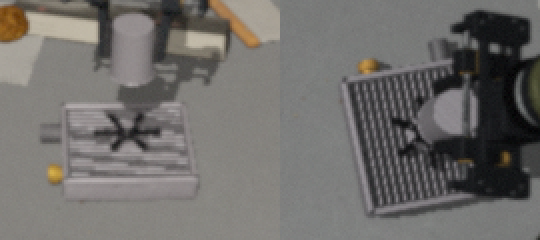

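Picture: inverted beaker hangs over the star (side: rim about (326,147), foot (327,121); star (323,176)). Check lateral alignment numerically.

```bash
python3 - <<'E'
from h import *
np.set_printoptions(precision=4,suppress=True)
im=cv2.imread("pics/side5f.png"); f=im.astype(int); z=np.zeros(im.shape[:2],np.uint8); w=(308,110,346,156)
z[w[1]:w[3],w[0]:w[2]]=(((f[:,:,2]+f[:,:,0]-2*f[:,:,1]>3)&(f.max(2)>110))*255)[w[1]:w[3],w[0]:w[2]]
z=cv2.morphologyEx(z,cv2.MORPH_OPEN,np.ones((3,3)))
c=max(cv2.findContours(z,cv2.RETR_EXTERNAL,cv2.CHAIN_APPROX_NONE)[0],key=cv2.contourArea)
print(cv2.boundingRect(c),cv2.minAreaRect(c))
for n in("side","top"): print(n,"grasp,foot,mouth,star proj",proj(n,[(.5411,-.2955,.1788),(.5411,-.2955,.2098),(.5411,-.2955,.1398),(.542,-.295,.051),(.542,-.295,.059)]))
E
```

```text
(315, 117, 22, 36) ((325.423828125, 134.56597900390625), (19.307950973510742, 35.124794006347656), 4.085616588592529)
side grasp,foot,mouth,star proj [[325.4007 131.7967]
 [325.7729 120.6628]
 [324.9459 145.372 ]
 [323.5983 174.6795]
 [323.6827 172.1388]]
top grasp,foot,mouth,star proj [[466.295  237.7313]
 [469.7612 235.3417]
 [462.1671 240.5775]
 [453.3888 246.0983]
 [454.1122 245.5963]]
```

To row units: 0.077 m / 0.4 = 0.1925, 0.035 m / 0.4 = 0.0875.

```bash
python3 steer.py '[[0, -0.0375, 0, 0.0875, 0, 0, 0], [0, -0.075, 0.0025, 0.1925, 0, 0, 0], [0, -0.075, 0.0025, 0.1925, 0, 0, 0], [0, -0.075, 0.0025, 0.1925, 0, 0, 0]]' 55|sed -n '1p;4,6p';python3 d.py .542 -.295 .079 22.4
```

```text
clock: 15.7
contact_force: [0.1, -0.4, -1.8]
opening: 0.595
finger_force: 54.5
shift [-0.0124 -0.0013  0.0161] rot [-0.0058  0.0043 -0.0014] q [ 0.5959  0.9775 -0.0335  1.5308 -0.4071  0.871   0.7952]
now grasp [ 0.5439 -0.2897  0.0986] approach [ 0.0244  0.3764 -0.9261] close [ 0.9968 -0.0793 -0.0059] F [ 0.0504 -0.3881 -1.7761] grip 54.50691324208492 0.5945519216976136 15.7
```

To row units: -0.01 m / 0.4 = -0.025, -0.005 m / 0.4 = -0.0125.

```bash
python3 steer.py '[[0, -0.0125, -0.0025, -0.005, 0, 0, 0], [0, -0.02, -0.0025, 0.0125, 0, 0, 0], [0, -0.0225, -0.0025, 0.02, 0, 0, 0], [0, -0.025, -0.0025, 0.025, 0, 0, 0]]'|sed -n '1p;4p';python3 d.py .542 -.295 .079 22.4; python3 steer.py '[[0, -0.0025, 0, 0.0075, 0, 0, 0], [0, -0.005, 0, 0.015, 0, 0, 0], [0, -0.005, 0, 0.015, 0, 0, 0]]'|sed -n '1p;4p';python3 d.py .542 -.295 .079 22.4
```

```text
clock: 16.1
contact_force: [1.9, -4.5, 6.0]
shift [ 0.0015 -0.0017  0.0084] rot [ 0.0004  0.0101 -0.0032] q [ 0.6075  0.9973 -0.0335  1.5222 -0.4066  0.8552  0.8076]
now grasp [ 0.5434 -0.2995  0.0863] approach [ 0.0302  0.3705 -0.9284] close [ 0.9965 -0.0833 -0.0009] F [ 1.8526 -4.5103  5.9586] grip 54.58451822879397 0.5934403085064903 16.1
clock: 16.4
contact_force: [-4.2, -4.9, 31.3]
shift [ 0.0023 -0.0019  0.0066] rot [ 0.0015  0.0086 -0.0029] q [ 0.6091  1.0006 -0.0347  1.522  -0.4084  0.8527  0.8108]
now grasp [ 0.5435 -0.2996  0.0844] approach [ 0.0314  0.3718 -0.9278] close [ 0.9965 -0.0835  0.0003] F [-4.2041 -4.8706 31.3338] grip 55.15522332830187 0.5924342416690187 16.4
```

```bash
python3 - <<'E'
from h import *
s=r.snapshot("side")[:,:,::-1];cv2.imwrite("pics/side6f.png",s);t=r.snapshot("top")[:,:,::-1]; cv2.imwrite("pics/top6f.png",t)
k=lambda im,x,y,w,h: cv2.resize(im[y:y+h,x:x+w],None,fx=5,fy=5,interpolation=cv2.INTER_CUBIC)
a=np.vstack([np.hstack([k(cv2.imread("pics/side0.png"),290,150,75,60),k(s,290,150,75,60)]),np.hstack([k(cv2.imread("pics/top0.png"),415,215,75,55),k(t,415,215,75,55)])])
cv2.imwrite("pics/c6.png",a); print(r.get_state()["contact_force"],r.get_state()["moment"])
E
```

```text
[-5.42005839 -5.19262079 31.05752638] [0.91977719 0.9855589  0.36167283]
```

View pics/c6.png

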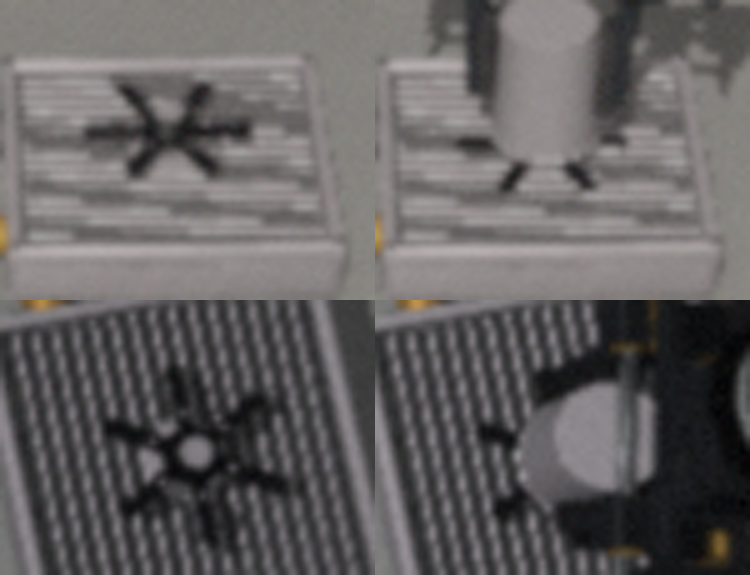

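Picture: the beaker stands over the hub and the visible arm tips have gone down about 2.4–3.2 px (9 mm ≈ 2.9 px) at 31 N, so the star is on its stop. Hold.

To row units: 0.001 m / 0.4 = 0.0025.

```bash
H='x'; python3 steer.py '[[0, 0, 0, 0.0025, 0, 0, 0], [0, 0, 0, 0.0025, 0, 0, 0], [0, 0, 0, 0.0025, 0, 0, 0], [0, 0, 0, 0.0025, 0, 0, 0], [0, 0, 0, 0.0025, 0, 0, 0], [0, 0, 0, 0.0025, 0, 0, 0], [0, 0, 0, 0.0025, 0, 0, 0], [0, 0, 0, 0.0025, 0, 0, 0], [0, 0, 0, 0.0025, 0, 0, 0], [0, 0, 0, 0.0025, 0, 0, 0]]'|sed -n '1,6p'; python3 steer.py '[[0, 0, 0, 0, 0, 0, 0], [0, 0, 0, 0, 0, 0, 0], [0, 0, 0, 0, 0, 0, 0], [0, 0, 0, 0, 0, 0, 0], [0, 0, 0, 0, 0, 0, 0], [0, 0, 0, 0, 0, 0, 0]]'|sed -n '1,6p'; python3 d.py .542 -.295 .2 22.4
```

```text
clock: 17.5
tool_pos: [0.5441, -0.2927, 0.0669]
eef_rot: [0.723, 0.665, 0.14, -0.128]
contact_force: [-6.6, -6.1, 36.7]
opening: 0.595
finger_force: 55.3
clock: 18.1
tool_pos: [0.544, -0.2926, 0.0669]
eef_rot: [0.723, 0.665, 0.14, -0.128]
contact_force: [-7.1, -5.6, 36.9]
opening: 0.591
finger_force: 55.3
shift [ 0.0474 -0.0018 -0.1058] rot [ 0.0019  0.009  -0.0029] q [ 0.6091  1.0004 -0.0348  1.5228 -0.4086  0.8514  0.8111]
now grasp [ 0.5434 -0.2996  0.0842] approach [ 0.0318  0.3714 -0.9279] close [ 0.9965 -0.0836  0.0007] F [-7.127  -5.5793 36.9092] grip 55.25252779666516 0.5911726846131928 18.1
```

To row units: -0.105 m / 0.4 = -0.2625, -0.095 m / 0.4 = -0.2375.

```bash
python3 steer.py '[[0, 0.025, 0, -0.05, 0, 0, 0], [0, 0.0625, 0, -0.1375, 0, 0, 0], [0, 0.1, 0, -0.2375, 0, 0, 0], [0, 0.1175, 0, -0.2625, 0, 0, 0]]' 35|sed -n '1p;4,6p'; python3 d.py .55 0 .2 22 16; 
```

```text
clock: 18.5
contact_force: [0.3, -0.4, -0.7]
opening: 0.597
finger_force: 34.6
shift [ 0.2727 -0.021   0.1059] rot [ 0.1355  0.0026 -0.3351] q [ 0.5847  0.8458 -0.0042  1.4879 -0.3872  1.0316  0.7375]
now grasp [ 0.5444 -0.2935  0.1968] approach [ 0.031   0.3709 -0.9281] close [ 0.9966 -0.0821  0.0005] F [ 0.303  -0.4434 -0.7184] grip 34.64895437841051 0.5971015402234144 18.5
```

To row units: 0.27 m / 0.4 = 0.675, 0.24 m / 0.4 = 0.6, -0.335 rad / 3.1416 = -0.1066.

```bash
python3 steer.py '[[0, 0.1, 0, 0.0375, 0.0127, 0, -0.0318], [0, 0.2, -0.025, 0.075, 0.0255, 0, -0.0637], [0, 0.3, -0.025, 0.1125, 0.0414, 0, -0.105], [0, 0.4, -0.05, 0.15, 0.043, 0, -0.1066], [0, 0.5, -0.05, 0.1875, 0.043, 0, -0.1066], [0, 0.6, -0.05, 0.225, 0.043, 0, -0.1066], [0, 0.675, -0.05, 0.2625, 0.043, 0, -0.1066], [0, 0.675, -0.05, 0.2625, 0.043, 0, -0.1066]]'|sed -n '1p;4,6p'; python3 d.py .48 .27 .15 22.4 35; 
```

```text
clock: 19.3
contact_force: [0.0, 0.1, -1.1]
opening: 0.598
finger_force: 34.6
shift [0.2334 0.0088 0.1468] rot [ 0.1176 -0.0028 -0.2989] q [ 0.1754  0.7545 -0.1266  1.7471 -0.3792  0.8312  0.6485]
now grasp [0.5475 0.006  0.1963] approach [-0.1143  0.3654 -0.9238] close [ 0.9583  0.2857 -0.0056] F [ 0.0271  0.1158 -1.0772] grip 34.649269527915294 0.5980312953433762 19.3
```

To row units: 0.233 m / 0.4 = 0.5825, 0.2 m / 0.4 = 0.5, -0.3 rad / 3.1416 = -0.0955.

```bash
python3 steer.py '[[0, 0.1, 0, 0.0625, 0.0127, 0, -0.0318], [0, 0.2, 0, 0.125, 0.0255, 0, -0.0637], [0, 0.3, 0, 0.1875, 0.0376, 0, -0.0955], [0, 0.4, 0.0125, 0.25, 0.0376, 0, -0.0955], [0, 0.5, 0.0225, 0.3125, 0.0376, 0, -0.0955], [0, 0.5825, 0.0225, 0.3675, 0.0376, 0, -0.0955], [0, 0.5825, 0.0225, 0.3675, 0.0376, 0, -0.0955], [0, 0.5825, 0.0225, 0.3675, 0.0376, 0, -0.0955]]'|sed -n '1p;4,6p'; python3 d.py .48 .27 .07 22.4 35; python3 - <<'E'
from h import *
for n in ("side","top"): cv2.imwrite(f"pics/{n}7f.png",r.snapshot(n)[:,:,::-1])
s=cv2.imread("pics/side7f.png");t=cv2.imread("pics/top7f.png")
cv2.imwrite("pics/c7.png",np.hstack([s[270:440,170:390],t[170:340,150:330]]).repeat(2,0).repeat(2,1))
E
```

```text
clock: 20.1
contact_force: [0.1, -1.4, -1.5]
opening: 0.6
finger_force: 34.6
shift [-0.0212  0.0016  0.0747] rot [ 0.0001  0.004  -0.0074] q [-0.2495  0.8159 -0.2161  1.8249 -0.3828  0.6293  0.5221]
now grasp [0.4837 0.2622 0.1472] approach [-0.2164  0.3092 -0.9261] close [ 0.8231  0.5679 -0.0027] F [ 0.1479 -1.3662 -1.461 ] grip 34.646972389855364 0.6003993019829869 20.1
```

View pics/c7.png

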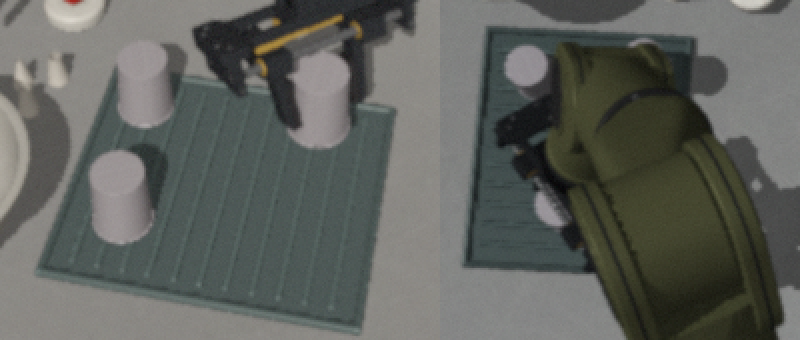

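Picture: the beaker hangs upright-inverted over the mat's free half (side ≈ (329,320)), clear of both clean beakers. Lower it.

To row units: 0.083 m / 0.4 = 0.2075, -0.012 m / 0.4 = -0.03.

```bash
python3 steer.py '[[0, -0.03, 0, 0.0875, 0, 0, 0], [0, -0.05, 0.0025, 0.1625, 0, 0, 0], [0, -0.0625, 0.0025, 0.2075, 0, 0, 0], [0, -0.0625, 0.0025, 0.2075, 0, 0, 0], [0, -0.0625, 0.0025, 0.2075, 0, 0, 0]]'|sed -n '1p;4,6p'; python3 d.py .48 .27 .05 22.4 35
```

```text
clock: 20.7
contact_force: [0.7, -0.5, -0.9]
opening: 0.592
finger_force: 34.6
shift [-0.0018 -0.0005  0.0121] rot [ 0.0036  0.005  -0.0109] q [-0.2416  0.9609 -0.249   1.8465 -0.3983  0.4623  0.5719]
now grasp [0.4819 0.268  0.062 ] approach [-0.2129  0.3104 -0.9265] close [ 0.8257  0.5641 -0.0008] F [ 0.6676 -0.4853 -0.9137] grip 34.64858678723658 0.5915917200363617 20.7
```

To row units: 0.008 m / 0.4 = 0.02, 0.006 m / 0.4 = 0.015.

```bash
python3 steer.py '[[0, -0.0025, 0, 0.0075, 0, 0, 0], [0, -0.005, 0, 0.015, 0, 0, 0], [0, -0.0075, 0, 0.02, 0, 0, 0], [0, -0.0075, 0, 0.02, 0, 0, 0]]'|sed -n '1p;4p'; python3 d.py .48 .27 .05 22.4 35|tail -1;  python3 steer.py '[[0, 0, 0, 0.0025, 0, 0, 0], [0, -0.0025, 0, 0.005, 0, 0, 0], [0, -0.0025, 0, 0.005, 0, 0, 0]]'|sed -n '1p;4p'; python3 d.py .48 .27 .05 22.4 35|tail -1
```

```text
clock: 21.1
contact_force: [-0.4, -0.6, -2.2]
now grasp [0.4811 0.2695 0.0533] approach [-0.2135  0.3105 -0.9263] close [ 0.8244  0.566  -0.0003] F [-0.4262 -0.5684 -2.2032] grip 34.64833608979234 0.5989639694279624 21.1
clock: 21.4
contact_force: [-0.0, -0.1, -1.5]
now grasp [0.4811 0.2696 0.051 ] approach [-0.2138  0.3107 -0.9262] close [ 0.8244  0.566  -0.0004] F [-0.016  -0.1005 -1.4613] grip 34.66858736046788 0.5985965023682187 21.4
```

To row units: 0.002 m / 0.4 = 0.005, -0.001 m / 0.4 = -0.0025.

```bash
python3 steer.py '[[0, 0, 0, 0.0025, 0, 0, 0], [0, -0.0025, 0, 0.005, 0, 0, 0], [0, -0.0025, 0, 0.005, 0, 0, 0]]'|sed -n '1p;4p'; python3 d.py .48 .27 .05 22.4 35|tail -1
```

```text
clock: 21.7
contact_force: [-0.8, -3.4, 13.7]
now grasp [0.4811 0.2696 0.0505] approach [-0.2141  0.3118 -0.9257] close [0.8243 0.5662 0.0001] F [-0.7776 -3.3761 13.687 ] grip 34.92123263821895 0.5969346793045595 21.7
```

To row units: -0.001 m / 0.4 = -0.0025.

```bash
python3 steer.py '[[0, 0, 0, -0.0025, 0, 0, 0], [0, 0, 0, -0.0025, 0, 0, 0]]' 6|sed -n '4,6p'; python3 steer.py '[[0.7, 0, 0, 0, 0, 0, 0], [1, 0, 0, 0, 0, 0, 0], [1, 0, 0, 0, 0, 0, 0], [1, 0, 0, 0, 0, 0, 0], [1, 0, 0, 0, 0, 0, 0]]'|sed -n '1p;4,6p'; python3 steer.py '[[1, 0, 0, -0.05, 0, 0, 0], [1, 0, 0, -0.125, 0, 0, 0], [1, 0, 0, -0.225, 0, 0, 0], [1, 0, 0, -0.325, 0, 0, 0], [1, 0, 0, -0.425, 0, 0, 0], [1, 0, 0, -0.5, 0, 0, 0]]'|sed -n '1p;4,6p'; python3 d.py .5 0 .28 10 16
```

```text
contact_force: [-0.8, -1.0, 6.4]
opening: 0.609
finger_force: 6.0
clock: 22.4
contact_force: [-0.8, 0.3, -0.1]
opening: 0.995
finger_force: 0.0
clock: 23.0
contact_force: [0.3, 0.3, -0.7]
opening: 0.998
finger_force: 0.0
shift [-0.1323 -0.1361 -0.0988] rot [-0.0876 -0.2091  0.31  ] q [-0.165   0.7077 -0.1694  1.6871 -0.3321  0.8976  0.5274]
now grasp [0.5251 0.206  0.2372] approach [-0.2113  0.3107 -0.9267] close [0.8249 0.5653 0.0015] F [ 0.3045  0.3281 -0.7346] grip 0.0 0.998340870243716 23.0
```

To row units: -0.13 m / 0.4 = -0.325, -0.1 m / 0.4 = -0.25.

```bash
python3 steer.py '[[1, -0.075, -0.075, -0.075, 0, 0, 0], [1, -0.15, -0.15, -0.15, 0, 0, 0], [1, -0.25, -0.25, -0.25, 0, 0, 0], [1, -0.325, -0.325, -0.25, 0, 0, 0], [1, -0.325, -0.325, -0.25, 0, 0, 0]]'|sed -n '1,4p'; python3 - <<'E'
from h import *
for n in ("side","top"): cv2.imwrite(f"pics/{n}8f.png",r.snapshot(n)[:,:,::-1])
s=cv2.imread("pics/side8f.png");t=cv2.imread("pics/top8f.png")
cv2.imwrite("pics/c8.png",np.hstack([s[270:440,170:390],t[170:340,150:330]]).repeat(2,0).repeat(2,1))
E
```

```text
clock: 23.5
tool_pos: [0.5019, 0.0016, 0.261]
eef_rot: [0.461, 0.867, 0.088, -0.169]
contact_force: [-0.9, 0.2, -0.3]
```

View pics/c8.png

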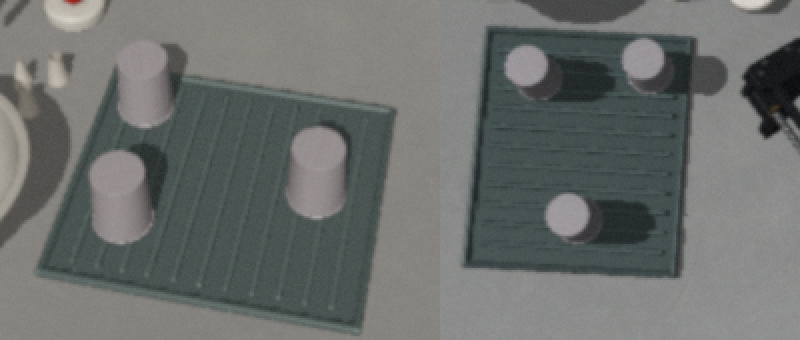

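The used beaker stands upside down on the mat (side about (329,358), top about (214,279)). It is well inside the mat's edge, the two clean beakers have not moved, and the arm is clear.

```bash
python3 -c "
from plant import r
print(r.finish_job())"
```

```text
the job is handed in; nothing more can be done
None
```

Job handed in at about 23.6 s: the used beaker was turned over, held on the fully pressed star for about 2 s, and set upside down on the mat's free half clear of the clean beakers, which had not moved; I judged "fully down" from the arm tips dropping about 3 px in the side view at 31–37 N, not from a joint reading.

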